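# Index the sample carousel to its far stop

### The arm

A 6-joint arm with a two-finger parallel gripper is mounted at the origin on the work surface. World frame = base frame: x ahead of the robot, y to its left, z up, the work surface at z = 0. Lengths are in m, angles in rad, forces in N, time in s.
With the tool pointing down it reaches from about 0.25 to 0.725 m from the base axis. Payload 4 kg.
Tool frame: the origin (TCP) lies at the very end of the fingers, on their centre line; the grasp point (between the pads) lies 19 mm behind it; z points along the fingers, y is the line along which they close (so a half turn about z gives the same grasp; the last joint's range is limited). The gripper opens to 85 mm and grips with 20 to 120 N. Pads are 22 mm wide; open, the fingers measure 114 mm over their backs; the gripper's body (76 mm by 85 mm) begins 54 mm behind the grasp point. The pads swing forward as they close: fully open they stand 13 mm farther back than shut.
Start: joints at [-1.292, 0.241, 0.005, 1.335, 0, 1.571], TCP at [0.138, -0.481, 0.231] pointing down, gripper open.
Joint ranges: [-2.72, 2.72], [-1.05, 1.87], [-1.09, 1.28], [-1.99, 2.15], [-1.42, 1.44], [-3.14, 3.14]. Speed limits (rad/s): [2.79, 2.79, 3.14, 3.14, 3.14, 3.14].

### API

Orientations are given as a unit quaternion [x, y, z, w].
In Python, from workcell import bot gives the robot as it stands.
- The arm moves only by the tool carry_out, never from a script. Its argument "increments" is one flat list of numbers, 5 for each row, row after row: the finger opening in cm, from 0 to 8.54, then the shift along the tool's x, y, z in cm, then the turn about the tool's z in rad. A call has exactly 5 rows; each row shifts and turns the commanded pose from where the row before left it, along the tool's axes as they then stand; what a row does not reach is not made up. A row lasts 1/8 s, in which the tool goes at most 62.5 mm and 10.7 degrees, less where a joint would pass 70% of its speed; a pose out of reach is approached as far as the arm can. A call with a gripper value outside its range is refused whole. The fingers move at their own pace and stop on an object; the grip force is fixed at half the most. Time passes only in rows, so rows that do not move let the fingers close, or fill a call up. It gives the time, the measured TCP pose, the force, the opening and the grip force at its end, in the units of the state.
- bot.get_obs(): the state, without advancing time (a new reading comes with each control period).
- bot.camera(name): name is "scene" or "top" or "wrist"; returns a dict with "pixels" (420x560x3 uint8, blue, green, red), "range_z" (420x560 float32, m along the optical axis (not along the pixel's ray), 0 where there is no reading), "mtx" (3x3 intrinsics, pixels), "eye" and "attitude" of the camera in the world. Camera axes: x right, y down, z forward; pixel columns grow to the right and rows downward; lengths in m; the calibration is good to about 2 mm. A picture is of the moment at which its call begins.
- bot.job_done(): hands the job in; it is judged then, once.
Trained networks look in a picture, given as the dict that the camera call returned (one of the last four; its "shot" number tells which), for a name from the list of things; names that differ only in an ending like _2 or _b are one class to them, and where a whole thing is asked for, a point or a joint stands for the part that bears it (a point fixed in the world has none). Each returns a list of dicts, best first, with "p" (0 to 1); they miss things now and then, are a little off and sometimes report something else, mostly with a low value. They report only what shows in the picture. A call takes as long as a camera call.
- bot.find_in(picture, name): "xyz" ([x, y, z] in m, in the coordinates of the camera as it stood for that picture, good to about 4 mm: the middle of the surface that is visible of it).
- bot.regions_of(picture, name): "mask" (420x560 bool, what is visible of it).
- bot.place_of(picture, name): "xyz" ([x, y, z] in m, in the coordinates of the camera as it stood for that picture, good to about 4 mm: a listed point, or the origin of a listed thing).
The state is a dict: "clock": time; "joint_pos": joint angles; "joint_vel": joint speeds; "tau": joint torques, N m; "eef_pos": TCP position; "tool_rot": TCP orientation; "ft_force": force on the tool from outside, world axes, zero at the start; "ft_torque": the same for the moment, N m; "grip_width": finger opening in m; "grasp_force": force on a finger pad.
Only numpy, scipy, OpenCV 4.12 (cv2) and the standard library are available. Lean on these libraries where they do the work, as an engineer would, in place of code of your own. Each camera call takes 0.05 s, during which the arm holds its last target. There are 200 camera calls.

### The job

The tube carousel is locked at its loading stop: pull out the sprung plunger by its black grip, swing the carousel round counter-clockwise (seen from above) until you feel the plunger meet the labelling stop, and let the plunger drop fully home there so that the carousel is locked. Turn it gently, do not force it hard against the stop, keep off the tube drum above, and leave the other things on the bench where they are.

Things in the scene. Friction and masses are not known exactly. Their poses are not given: they have to be found in the camera images.
- carousel: Fixed grey foot of the tube carousel, 330 mm across, with a sloping index ring. Origin on the turning axis at table height, z up; x points level from the axis to the loading stop. Each stop is a 20 mm wide notch for the plunger's 14 mm tip; the ring between is smooth. A high wall right behind each notch, which even a fully lifted plunger cannot pass, allows no turn beyond.
- head (a joint): Turn of the head (disc, drum, plunger) about the foot's vertical axis, rad: 0 at the loading stop, growing counter-clockwise from above. The labelling stop lies somewhere 0.75 to 1.4 rad on; where differs each time, under the drum's rim, not measured: feel for its wall. Turns stiffly (0.15 N m), stays where left; 0.025 rad of play either way in a notch.
- plunger (a joint): How far the plunger is pulled out along its axis, m: 0 = fully home in a notch, 0.014 = tip on the smooth ring between stops, 0.030 = fully out (hard end). It must be out more than 0.014 to leave the loading notch. A spring pulls it in with about 6 N at home, 10 N fully out; let go, it drops by itself.
- grip: Black pull grip on the plunger, which leans outward 40 degrees from vertical, to the robot's right. Origin: its middle, when home 181 mm from the turning axis, 111 mm high. z: plunger axis, outward and up (pull; 44 mm long); y: level, tangent to the turn (pinch, 26 mm); x 40 mm. Housing begins 28 mm below the middle along z. Come in along z: the drum bars the way from straight above.
- drum: White round tube drum on the carousel's head, turning with it: 326 mm across, from 160 to 190 mm above the table, with blue tube caps up to 211 mm. Origin on the turning axis at table height. Not to be touched.
- bottle: bystander: clear bottle with yellow cap, 68 mm across, 190 mm tall; origin under its centre
- tube_rack: bystander: white tube rack with blue caps, 100 x 200 x 75 mm; origin under its centre
- jar: bystander: amber jar, 72 mm across, 85 mm tall; origin under its centre
- timer: bystander: flat white timer, 65 x 65 x 22 mm; origin under its centre
- marker: bystander: marker pen with red cap, 125 x 15 x 15 mm along its x; origin under its middle
- swabs: bystander: pile of flat swab packets, 170 x 50 x 15 mm along its x; origin under its middle
- glove_box: bystander: cardboard glove box, 120 x 230 x 75 mm; origin under its centre
- stop (a joint): How far the labelling stop's buffer wall has been pushed back along the turn, m: 0 = untouched. It is sprung and stiff: stays at 0 up to about 22 N at the plunger tip (135 mm from the axis), then gives 1 mm per 5 N, at most 0.010. The wall stands right behind the notch (the tip drops in while touching it). Pushed back more than 0.005 it counts as forced.

How it is judged:
On the way, in this order (a step that is already met when the one before it is completed fails the run):
1. the plunger is pulled out of the loading stop (by more than 12 mm, the head still within 0.1 rad of it) (value of joint plunger above 0.012 m and value of joint head below 0.1 rad), for 0.1 s.
2. the head is turned counter-clockwise by more than 0.4 rad with the plunger out of any notch (value of joint head above 0.4 rad and value of joint plunger above 0.009 m), for 0.1 s.
At the end, for the whole second after the job is handed in: the plunger is fully home (within 3 mm) in the labelling stop, more than 0.7 rad counter-clockwise of the loading stop, and the head is at rest (value of joint plunger below 0.003 m and value of joint head above 0.7 rad and velocity of joint head between -0.05 and 0.05 rad/s); the robot touches nothing.
It fails at once if the carousel is spun faster than 2.5 rad/s (velocity of joint head above 2.5 rad/s or velocity of joint head below -2.5 rad/s).
It fails at once if the robot pushes on the tube drum (more than 4 N) (contact force between any of the arm, the fingers and drum above 4 N).
It fails at once if a bystander is moved more than 30 mm (distance of any of bottle, tube_rack, jar, timer, marker, swabs, glove_box from where it was at the start of the episode above 0.03 m).
It fails at once if the labelling stop is forced (its buffer pushed back more than 5 mm) (value of joint stop above 0.005 m).
It also fails if it takes over 56 s, if anything falls off the work surface, if the arm or the gripper's body presses on something with over 40 N, if the wrist force passes 120 N, or if a joint passes its speed limit or range.

## Working session

There is one attempt and no reset: what is moved stays moved. The work goes in short steps, Python scripts to look and compute and a tool call to move; the robot and the scene stay as the last step left them, time stands still between calls to the robot, and variables do not carry over. Pictures are saved under pics/ and viewed, at most 10 in all, crops included, and the job is handed in when it is done.

Besides the shell and the picture viewer there is one more tool, called after "Emit:" by a JSON object that holds its "op" and its "data", one argument or row to a line. carry_out: Moves the arm, as the interface text tells. Its arguments: {"type":"object","properties":{"increments":{"type":"array","items":{"type":"number"}}},"required":["increments"]}

```bash
ls; mkdir -p pics; cat > h.py <<'E'
import numpy as np, cv2
from scipy.spatial.transform import Rotation as R
from workcell import bot
def T(pic):
    a=np.array(pic["attitude"],float); 
    Rm=a if a.shape==(3,3) else R.from_quat(a).as_matrix()
    return Rm,np.array(pic["eye"],float)
def w(pic,xyz):
    Rm,e=T(pic); return Rm@np.array(xyz)+e
def where(pic,name,n=2):
    for f in ("place_of","find_in"):
        for d in getattr(bot,f)(pic,name)[:n]:
            print(name,f,round(d["p"],2),np.round(w(pic,d["xyz"]),3))
E
python3 - <<'E'
from h import *
o=bot.get_obs(); print({k:np.round(v,3) for k,v in o.items()})
for c in ("top","scene"):
    p=bot.camera(c); print(c,np.round(p["eye"],3),np.round(p["attitude"],3)); cv2.imwrite(f"pics/{c}0.png",p["pixels"])
    for n in ("carousel","grip","drum"): where(p,n)
    if c=="top":
        for n in ("bottle","tube_rack","jar","timer","marker","swabs","glove_box"): where(p,n,1)
E
```

```text
pics
{'clock': np.float64(0.0), 'joint_pos': array([-1.292,  0.241,  0.004,  1.335, -0.   ,  1.571]), 'joint_vel': array([ 0.   ,  0.002, -0.002,  0.001, -0.001, -0.002]), 'tau': array([ 2.0000e-03, -3.7232e+01,  2.5241e+01,  1.7000e-02,  0.0000e+00,
        0.0000e+00]), 'eef_pos': array([ 0.137, -0.48 ,  0.23 ]), 'tool_rot': array([ 0.99 ,  0.139, -0.   , -0.001]), 'ft_force': array([-0.594, -0.65 , -0.592]), 'ft_torque': array([-0.051, -0.012,  0.024]), 'grasp_force': np.float64(0.0), 'grip_width': np.float64(0.085)}
top [0.407 0.031 1.235] [-0.698  0.714 -0.042  0.024]
carousel place_of 0.56 [ 0.628  0.268 -0.004]
carousel find_in 0.84 [0.553 0.037 0.188]
grip place_of 0.69 [ 0.311 -0.408 -0.001]
grip place_of 0.6 [ 0.497 -0.141  0.109]
drum find_in 0.75 [0.552 0.034 0.186]
drum find_in 0.46 [0.449 0.25  0.126]
bottle place_of 0.71 [ 0.454  0.265 -0.003]
bottle find_in 0.77 [0.452 0.249 0.127]
tube_rack place_of 0.68 [ 0.63   0.271 -0.001]
tube_rack find_in 0.77 [0.621 0.265 0.053]
jar place_of 0.64 [0.371 0.205 0.002]
jar find_in 0.91 [0.372 0.201 0.082]
timer place_of 0.89 [ 0.733 -0.294 -0.   ]
timer find_in 0.57 [ 0.728 -0.293  0.022]
marker place_of 0.54 [ 0.389 -0.235  0.004]
marker find_in 0.79 [ 0.39  -0.235  0.017]
swabs place_of 0.96 [ 0.563 -0.332  0.001]
swabs find_in 0.89 [ 0.558 -0.33   0.019]
glove_box place_of 0.79 [ 0.311 -0.411 -0.002]
glove_box find_in 0.97 [ 0.31  -0.397  0.075]
scene [ 0.769 -0.263  1.252] [ 0.924  0.352 -0.052 -0.138]
carousel place_of 0.74 [ 0.393 -0.232 -0.   ]
carousel find_in 0.57 [0.563 0.01  0.186]
grip place_of 0.69 [ 0.5   -0.138  0.111]
grip find_in 0.67 [ 0.506 -0.144  0.126]
drum find_in 0.79 [0.556 0.023 0.187]
```

View pics/top0.png

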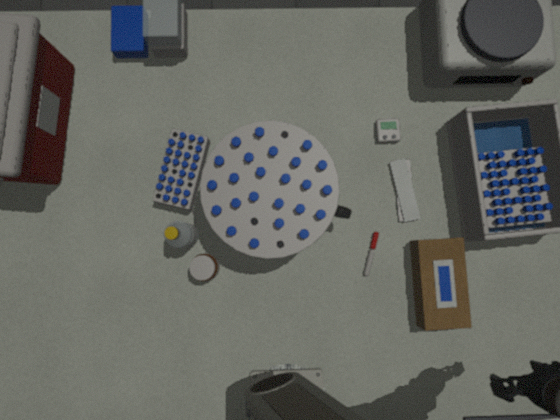

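View pics/scene0.png

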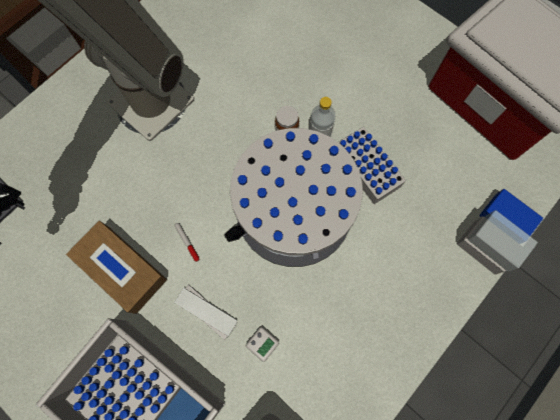

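The top view shows the drum at about (270,189) and the black grip at about (343,212). The scene view shows the grip at about (235,233). The two views agree on the grip, at about (0.498, -0.140, 0.110). I'll fit the turning axis from the depth data next.

```bash
cat >> h.py <<'E'
def cloud(p):
    z=p["range_z"]; v,u=np.indices(z.shape); K=p["mtx"]; Rm,e=T(p)
    return np.stack([(u-K[0,2])/K[0,0]*z,(v-K[1,2])/K[1,1]*z,z],-1)@Rm.T+e
E
python3 - <<'E'
from h import *
for c in ("top","scene"):
    p=bot.camera(c); P=cloud(p); ok=(p["range_z"]>0)
    m=ok&(abs(P[...,2]-.189)<.006)&(np.hypot(P[...,0]-.553,P[...,1]-.035)<.2)
    (cx,cy),r=cv2.minEnclosingCircle(P[m][:,:2].astype(np.float32)); print(c,"enclosing",cx,cy,r)
    cnt=max(cv2.findContours(cv2.morphologyEx(m.astype(np.uint8),cv2.MORPH_CLOSE,np.ones((15,15))),0,1)[0],key=len)[:,0]
    q=P[cnt[:,1],cnt[:,0]]; q=q[abs(q[:,2]-.189)<.01]
    s=np.linalg.lstsq(np.c_[2*q[:,:2],np.ones(len(q))],(q[:,:2]**2).sum(1),rcond=None)[0]
    print("lsq",s[:2],np.sqrt(s[2]+s[:2]@s[:2]))
    dark=ok&(p["pixels"].max(-1)<50)&(P[...,2]>.09)&(P[...,2]<.155)&(np.hypot(P[...,0]-.5,P[...,1]+.15)<.06)
    g=P[dark]; print("grip px",dark.sum(),g.mean(0),g.min(0),g.max(0))
    d=g[:,:2].mean(0)-s[:2]; print("az deg",np.degrees(np.arctan2(d[1],d[0])),np.hypot(*d))
E
```

```text
top enclosing 0.5519348978996277 0.03442050516605377 0.16281187534332275
lsq [0.55157351 0.03400571] 0.1608506595358275
grip px 121 [ 0.49695174 -0.1451773   0.13038017] [ 0.48513009 -0.1633652   0.11663958] [ 0.51017793 -0.12685998  0.14189819]
az deg -106.95320757857141 0.18732348967495088
scene enclosing 0.5547767877578735 0.03291456028819084 0.16314615309238434
lsq [0.5547621  0.03230666] 0.1609312093955224
grip px 204 [ 0.50629631 -0.14199685  0.12612863] [ 0.48949842 -0.16597037  0.09943785] [ 0.52106683 -0.11810729  0.14149459]
az deg -105.53880561248204 0.1809161320130831
```

Emit:
{"op": "carry_out", "data": {
  "increments": [5,5.3,-2.5,0,0,5,5.3,-2.5,0,0,5,5.3,-2.5,0,0,5,5.3,-2.5,0,0,5,5.3,-2.5,0,0]
}}

```text
clock: 2.12
eef_pos: [0.3593, -0.2863, 0.2316]
tool_rot: [0.99, 0.139, 0.0, 0.0]
ft_force: [0.8, -0.3, 0.1]
grip_width: 0.05
grasp_force: 0.0
```

Emit:
{"op": "carry_out", "data": {
  "increments": [5,5.3,-2.5,0,0,5,5.3,-2.5,0,0,5,5.3,-2.5,0,0,5,0,0,0,-0.17,5,0,0,0,-0.17]
}}

```text
clock: 2.75
eef_pos: [0.4908, -0.1706, 0.2309]
tool_rot: [0.951, 0.308, -0.0, -0.0]
ft_force: [0.2, -0.6, 0.1]
grip_width: 0.0502
grasp_force: 0.0
```

Emit:
{"op": "carry_out", "data": {
  "increments": [5,0,0,0,-0.17,5,0,0,0,-0.17,5,0,0,0,-0.17,5,0,0,0,-0.15,5,0,0,0,0]
}}

```text
clock: 3.38
eef_pos: [0.4902, -0.1717, 0.2313]
tool_rot: [0.803, 0.596, 0.0, 0.0]
ft_force: [-0.2, -0.0, 1.1]
grip_width: 0.0498
grasp_force: 0.0
```

```bash
cat >> h.py <<'E'
C=np.array([.553,.0335])
def tool(az_deg,r,z):
    """offset in tool axes (cm) and turn to reach tool x pointing to the axis at head azimuth az, radius r"""
    o=bot.get_obs(); Rm=R.from_quat(o["tool_rot"]).as_matrix(); a=np.radians(az_deg)
    t=np.r_[C+r*np.array([np.cos(a),np.sin(a)]),z]; x=Rm[:,0]
    cur=np.arctan2(x[1],x[0]); turn=-((a+np.pi-cur+np.pi)%(2*np.pi)-np.pi)
    d=o["eef_pos"][:2]-C
    print("now r",np.hypot(*d),"az",np.degrees(np.arctan2(d[1],d[0])),"xaz",np.degrees(cur),"shift cm",np.round(Rm.T@(t-o["eef_pos"])*100,2),"turn",round(turn,3))
E
python3 - <<'E'
from h import *
p=bot.camera("wrist"); cv2.imwrite("pics/w1.png",p["pixels"])
where(p,"grip"); P=cloud(p); ok=p["range_z"]>0
dark=ok&(p["pixels"].max(-1)<60)&(P[...,2]>.08)&(P[...,2]<.15)&(np.hypot(P[...,0]-.5,P[...,1]+.15)<.06)
g=P[dark]; print("grip px",dark.sum(),g.mean(0),g.min(0),g.max(0))
tool(-106.5,.207,.092)
E
```

```text
grip place_of 0.9 [ 0.503 -0.145  0.11 ]
grip find_in 0.67 [ 0.394 -0.24   0.011]
grip find_in 0.6 [ 0.498 -0.146  0.134]
grip px 1661 [ 0.49977707 -0.14766093  0.13097631] [ 0.48416096 -0.16932296  0.11656317] [ 0.51570084 -0.12989306  0.1398517 ]
now r 0.21464549786467563 az -107.01260911090488 xaz 73.1599243527164 shift cm [ 0.76  0.19 13.93] turn -0.006
```

View pics/w1.png

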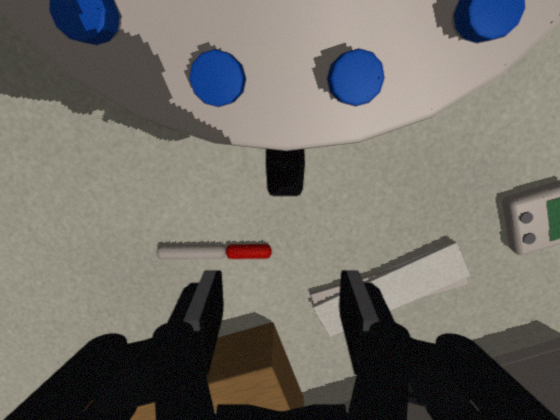

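The wrist view shows the grip at about (285,172), nearly centred between the fingers at column 280. The depth data gives its azimuth as -106.4°. Before lowering I'll check where the camera sits relative to the tool.

```bash
python3 - <<'E'
from h import *
p=bot.camera("wrist"); o=bot.get_obs(); Rm=R.from_quat(o["tool_rot"]).as_matrix()
print(Rm.T@(np.array(p["eye"])-o["eef_pos"]), o["joint_pos"])
E
```

```text
[ 0.08326114 -0.00031182 -0.14177177] [-3.36994081e-01  2.79150553e-01  5.62748387e-02  1.34797969e+00
 -2.87227509e-05  1.52728507e+00]
```

Emit:
{"op": "carry_out", "data": {
  "increments": [5,0,0,0,-0.185,5,0,0,0,-0.185,5,0,0,0,-0.185,5,0,0,0,-0.185,5,0,0,0,-0.185]
}}

```text
clock: 4.2
eef_pos: [0.4902, -0.1717, 0.2313]
tool_rot: [0.45, 0.893, 0.0, 0.0]
ft_force: [-0.6, -0.1, -0.0]
grip_width: 0.0499
grasp_force: 0.0
```

Emit:
{"op": "carry_out", "data": {
  "increments": [5,0,0,0,-0.185,5,0,0,0,-0.185,5,0,0,0,-0.185,5,0,0,0,-0.185,5,0,0,0,-0.185]
}}

```text
clock: 4.82
eef_pos: [0.4902, -0.1717, 0.2313]
tool_rot: [0.004, 1.0, 0.0, -0.0]
ft_force: [-0.7, 0.3, 0.3]
grip_width: 0.0497
grasp_force: 0.0
```

Emit:
{"op": "carry_out", "data": {
  "increments": [5,0,0,0,-0.185,5,0,0,0,-0.185,5,0,0,0,-0.185,5,0,0,0,-0.185,5,0,0,0,-0.185]
}}

```text
clock: 5.45
eef_pos: [0.4902, -0.1717, 0.2313]
tool_rot: [-0.443, 0.897, -0.0, 0.0]
ft_force: [-0.9, 0.5, 0.0]
grip_width: 0.0503
grasp_force: 0.0
```

Emit:
{"op": "carry_out", "data": {
  "increments": [5,0,0,0,-0.185,5,0,0,0,-0.185,5,0,0,3,0,5,0,0,3,0,5,0,0,0,0]
}}

```text
clock: 6.08
eef_pos: [0.4883, -0.1711, 0.1691]
tool_rot: [-0.598, 0.802, 0.002, -0.002]
ft_force: [0.5, -0.0, 0.8]
grip_width: 0.0497
grasp_force: 0.0
```

```bash
python3 - <<'E'
from h import *
tool(-106.5+180,-.207,.092); print(bot.get_obs()["joint_pos"])
p=bot.camera("wrist"); cv2.imwrite("pics/w2.png",p["pixels"]); where(p,"grip")
P=cloud(p); dark=(p["range_z"]>0)&(p["pixels"].max(-1)<60)&(P[...,2]>.08)&(P[...,2]<.145)&(np.hypot(P[...,0]-.5,P[...,1]+.15)<.04)
g=P[dark]; print(dark.sum(),g.mean(0) if len(g) else 0)
E
```

```text
now r 0.21454994313670905 az -107.55880320476854 xaz -106.57905678578648 shift cm [-0.75 -0.44  7.71] turn -0.001
[-3.36974952e-01  3.14295227e-01 -6.05011239e-02  1.20165833e+00
  2.07925486e-05 -1.61841303e+00]
grip place_of 0.68 [ 0.501 -0.143  0.114]
grip find_in 0.68 [ 0.501 -0.155  0.128]
3306 [ 0.49856593 -0.15250993  0.12734826]
```

Emit:
{"op": "carry_out", "data": {
  "increments": [5,0,-0.3,2,0,5,0,0,2,0,5,0,0,2,0,5,0,0,1.7,0,5,0,0,0,0]
}}

```text
clock: 6.85
eef_pos: [0.4931, -0.1726, 0.0945]
tool_rot: [-0.598, 0.802, 0.0, -0.0]
ft_force: [0.3, -0.5, 0.0]
grip_width: 0.0498
grasp_force: 0.0
```

Emit:
{"op": "carry_out", "data": {
  "increments": [5,-0.3,0,0,0,5,-0.25,0,0,0,5,0,0,0,0,5,0,0,0,0,5,0,0,0,0]
}}

```text
clock: 7.48
eef_pos: [0.4946, -0.1673, 0.0944]
tool_rot: [-0.598, 0.801, -0.0, 0.0]
ft_force: [0.0, -0.6, -0.1]
grip_width: 0.05
grasp_force: 0.0
```

```bash
python3 - <<'E'
from h import *
tool(-106.5+180,-.207,.092); print(bot.get_obs()["ft_force"])
p=bot.camera("wrist"); cv2.imwrite("pics/w3.png",p["pixels"])
E
```

```text
now r 0.2091349390361623 az -106.20382670774295 xaz -106.53616578704835 shift cm [-0.21  0.11  0.24] turn -0.001
[ 0.01883419 -0.56026847 -0.09950613]
```

View pics/w3.png

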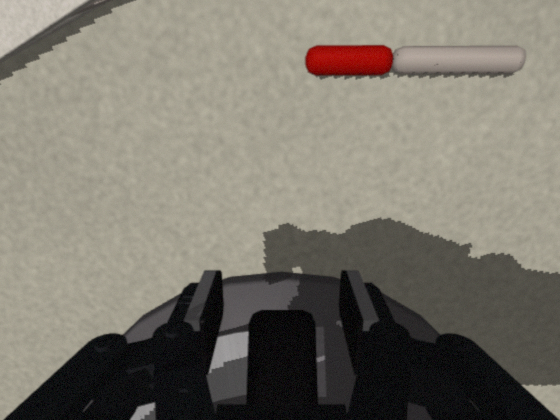

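The grip (columns 250-318) sits centred between the fingers, with no contact, so I'll close.

Emit:
{"op": "carry_out", "data": {
  "increments": [1.5,0,0,0,0,1.5,0,0,0,0,1.5,0,0,0,0,1.5,0,0,0,0,1.5,0,0,0,0]
}}

```text
clock: 8.15
eef_pos: [0.4947, -0.1674, 0.0945]
tool_rot: [-0.598, 0.801, -0.0, -0.0]
ft_force: [0.0, -0.5, 2.2]
grip_width: 0.0247
grasp_force: 58.8
```

Emit:
{"op": "carry_out", "data": {
  "increments": [1.5,0.32,0,-0.38,0,1.5,0.32,0,-0.38,0,1.5,0.32,0,-0.38,0,1.5,0.32,0,-0.38,0,1.5,0,0,0,0]
}}

```text
clock: 8.78
eef_pos: [0.4906, -0.1787, 0.1089]
tool_rot: [-0.598, 0.801, 0.001, 0.0]
ft_force: [2.3, 4.7, -7.0]
grip_width: 0.0246
grasp_force: 59.2
```

```bash
python3 - <<'E'
from h import *
tool(-106.5+180,-.207,.092)
p=bot.camera("wrist"); cv2.imwrite("pics/w4.png",p["pixels"]); where(p,"grip")
E
```

```text
now r 0.2212239074077837 az -106.38083979279556 xaz -106.52018985804149 shift cm [-1.42  0.04  1.7 ] turn -0.0
grip place_of 0.86 [ 0.497 -0.154  0.125]
```

View pics/w4.png

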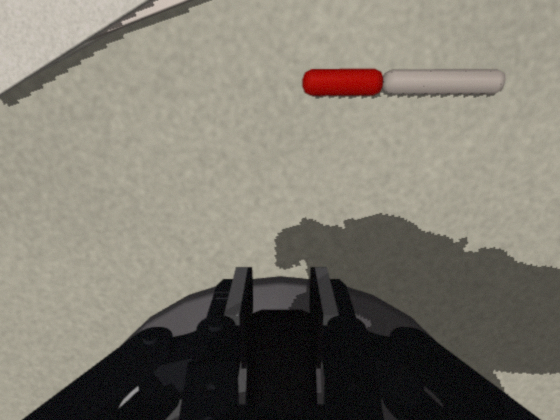

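The pull worked. The reaction is 8.7 N along the plunger axis, which fits about 18-19 mm out, and the grip moved to r≈0.195, z≈0.125. Now I'll swing counter-clockwise.

Emit:
{"op": "carry_out", "data": {
  "increments": [1.5,-0.02,-0.88,0,-0.04,1.5,-0.02,-0.88,0,-0.04,1.5,-0.02,-0.88,0,-0.04,1.5,-0.02,-0.88,0,-0.04,1.5,-0.02,-0.88,0,-0.04]
}}

```text
clock: 9.55
eef_pos: [0.5334, -0.1865, 0.1083]
tool_rot: [-0.676, 0.737, 0.002, -0.0]
ft_force: [0.7, 5.6, -6.7]
grip_width: 0.0244
grasp_force: 59.4
```

```bash
python3 - <<'E'
from h import *
tool(-106.5+180+11.5,-.221,.109); print(bot.get_obs()["ft_force"])
E
```

```text
now r 0.22083561169824767 az -95.104433602261 xaz -94.99196467406057 shift cm [ 0.02 -0.04 -0.07] turn 0.0
[ 0.70614782  5.59151921 -6.7476302 ]
```

Emit:
{"op": "carry_out", "data": {
  "increments": [1.5,-0.03,-1.1,0,-0.05,1.5,-0.03,-1.1,0,-0.05,1.5,-0.03,-1.1,0,-0.05,1.5,-0.03,-1.1,0,-0.05,1.5,-0.03,-1.1,0,-0.05]
}}

```text
clock: 10.18
eef_pos: [0.5878, -0.1843, 0.1078]
tool_rot: [0.762, -0.647, -0.003, 0.0]
ft_force: [0.3, 6.3, -6.8]
grip_width: 0.0247
grasp_force: 59.4
```

Emit:
{"op": "carry_out", "data": {
  "increments": [1.5,-0.02,-0.88,0,-0.04,1.5,-0.02,-0.88,0,-0.04,1.5,-0.02,-0.88,0,-0.04,1.5,-0.02,-0.88,0,-0.04,1.5,0,0,0,0]
}}

```text
clock: 10.8
eef_pos: [0.6226, -0.1759, 0.1079]
tool_rot: [0.812, -0.584, -0.002, 0.0]
ft_force: [0.0, 5.0, -8.8]
grip_width: 0.0245
grasp_force: 59.4
```

```bash
python3 - <<'E'
from h import *
tool(-106.5+180+35.2,-.221,.109); print(bot.get_obs()["ft_force"],bot.get_obs()["joint_pos"])
E
```

```text
now r 0.2206977346533451 az -71.6086863269783 xaz -71.49039095946733 shift cm [ 0.03 -0.12 -0.11] turn -0.003
[ 0.03009285  5.03756569 -8.81055278] [-2.75819572e-01  6.04710755e-01  2.35708585e-01  1.20521247e+00
  9.51898765e-04 -2.16967425e+00]
```

The head is at about 0.61 rad. I'll let the plunger rest on the smooth ring, keep the fingers loosely around the grip, and push gently. It should drop by itself at the stop.

Emit:
{"op": "carry_out", "data": {
  "increments": [3.2,0,0,0,0,3.2,0,0,0,0,3.2,-0.4,0,0.4,0,3.2,-0.4,0,0.4,0,3.2,0,0,0,0]
}}

```text
clock: 11.42
eef_pos: [0.62, -0.1691, 0.1011]
tool_rot: [0.811, -0.585, -0.0, 0.0]
ft_force: [-0.6, 0.4, -0.6]
grip_width: 0.0321
grasp_force: 0.0
```

```bash
python3 - <<'E'
from h import *
tool(-106.5+180+35.2,-.213,.1); print(bot.get_obs()["ft_force"])
p=bot.camera("scene"); where(p,"grip"); p=bot.camera("wrist"); where(p,"grip"); cv2.imwrite("pics/w5.png",p["pixels"])
E
```

```text
now r 0.21341107073020535 az -71.68913528588995 xaz -71.55981054647224 shift cm [-0.04 -0.14  0.11] turn -0.005
[-0.57609447  0.44276209 -0.58542548]
grip place_of 0.87 [ 0.614 -0.147  0.122]
grip find_in 0.84 [ 0.618 -0.163  0.14 ]
```

View pics/w5.png

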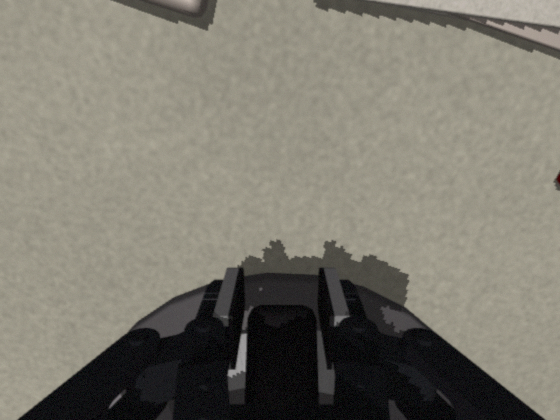

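Emit:
{"op": "carry_out", "data": {
  "increments": [3.2,-0.01,-0.6,0,-0.028,3.2,-0.01,-0.6,0,-0.028,3.2,-0.01,-0.6,0,-0.028,3.2,-0.01,-0.6,0,-0.028,3.2,0,0,0,0]
}}

```text
clock: 12.35
eef_pos: [0.6444, -0.1598, 0.1014]
tool_rot: [0.843, -0.538, 0.001, -0.001]
ft_force: [-0.6, -0.2, -0.1]
grip_width: 0.0323
grasp_force: 0.0
```

Emit:
{"op": "carry_out", "data": {
  "increments": [3.2,0,-0.16,0,-0.0075,3.2,0,-0.16,0,-0.0075,3.2,0,-0.16,0,-0.0075,3.2,0,-0.16,0,-0.0075,3.2,0,0,0,0]
}}

```text
clock: 12.98
eef_pos: [0.6488, -0.1576, 0.1014]
tool_rot: [0.851, -0.526, -0.0, -0.0]
ft_force: [-1.8, -0.9, 0.1]
grip_width: 0.032
grasp_force: 0.8
```

Emit:
{"op": "carry_out", "data": {
  "increments": [3.2,0,-0.16,0,-0.0075,3.2,0,-0.16,0,-0.0075,3.2,0,-0.16,0,-0.0075,3.2,0,-0.16,0,-0.0075,3.2,0,0,0,0]
}}

```text
clock: 13.6
eef_pos: [0.6548, -0.1547, 0.1015]
tool_rot: [0.858, -0.513, 0.0, -0.0]
ft_force: [-1.8, 0.1, -0.6]
grip_width: 0.0318
grasp_force: 0.9
```

Emit:
{"op": "carry_out", "data": {
  "increments": [3.2,0,-0.16,0,-0.0075,3.2,0,-0.16,0,-0.0075,3.2,0,-0.16,0,-0.0075,3.2,0,-0.16,0,-0.0075,3.2,0,0,0,0]
}}

```text
clock: 14.22
eef_pos: [0.6604, -0.1517, 0.1016]
tool_rot: [0.866, -0.5, 0.0, -0.0]
ft_force: [-2.3, -0.3, -0.4]
grip_width: 0.0321
grasp_force: 1.1
```

Emit:
{"op": "carry_out", "data": {
  "increments": [3.2,0,-0.16,0,-0.0075,3.2,0,-0.16,0,-0.0075,3.2,0,-0.16,0,-0.0075,3.2,0,-0.16,0,-0.0075,3.2,0,0,0,0]
}}

```text
clock: 14.85
eef_pos: [0.666, -0.1483, 0.1016]
tool_rot: [0.873, -0.487, 0.0, -0.0]
ft_force: [-0.8, -0.7, -0.0]
grip_width: 0.0319
grasp_force: 0.6
```

Emit:
{"op": "carry_out", "data": {
  "increments": [3.2,0,-0.16,0,-0.0075,3.2,0,-0.16,0,-0.0075,3.2,0,-0.16,0,-0.0075,3.2,0,-0.16,0,-0.0075,3.2,0,0,0,0]
}}

```text
clock: 15.48
eef_pos: [0.6713, -0.1448, 0.1015]
tool_rot: [0.881, -0.474, 0.0, -0.0]
ft_force: [-1.1, -0.2, -0.4]
grip_width: 0.0324
grasp_force: 0.7
```

Emit:
{"op": "carry_out", "data": {
  "increments": [3.2,0,-0.16,0,-0.0075,3.2,0,-0.16,0,-0.0075,3.2,0,-0.16,0,-0.0075,3.2,0,-0.16,0,-0.0075,3.2,0,0,0,0]
}}

```text
clock: 16.1
eef_pos: [0.6766, -0.1413, 0.1015]
tool_rot: [0.888, -0.46, 0.0, -0.0]
ft_force: [-2.1, 0.6, -0.5]
grip_width: 0.032
grasp_force: 0.9
```

Emit:
{"op": "carry_out", "data": {
  "increments": [3.2,0,-0.16,0,-0.0075,3.2,0,-0.16,0,-0.0075,3.2,0,-0.16,0,-0.0075,3.2,0,-0.16,0,-0.0075,3.2,0,0,0,0]
}}

```text
clock: 16.73
eef_pos: [0.6818, -0.1376, 0.1016]
tool_rot: [0.894, -0.447, 0.0, -0.0]
ft_force: [-1.6, -0.9, 0.4]
grip_width: 0.0317
grasp_force: 1.1
```

```bash
python3 - <<'E'
from h import *
tool(126,-.213,.1); print(bot.get_obs()["ft_force"],bot.get_obs()["joint_pos"])
p=bot.camera("wrist"); where(p,"grip")
E
```

```text
now r 0.21417308064711038 az -53.02127813160516 xaz -53.11796398881043 shift cm [-0.12  0.36  0.16] turn 0.015
[-1.58173186 -0.85718891  0.40414965] [-1.99322317e-01  7.04657339e-01  3.99402866e-01  1.26475804e+00
  4.47380959e-04 -2.41383156e+00]
grip place_of 0.7 [ 0.667 -0.12   0.121]
grip find_in 0.78 [ 0.675 -0.134  0.14 ]
```

Emit:
{"op": "carry_out", "data": {
  "increments": [3.2,-0.04,-0.16,0,-0.0075,3.2,0,-0.16,0,-0.0075,3.2,0,-0.16,0,-0.0075,3.2,0,-0.16,0,-0.0075,3.2,0,0,0,0]
}}

```text
clock: 17.5
eef_pos: [0.6869, -0.1333, 0.1016]
tool_rot: [0.901, -0.434, 0.001, -0.0]
ft_force: [-0.6, -1.7, -0.5]
grip_width: 0.032
grasp_force: 0.7
```

Emit:
{"op": "carry_out", "data": {
  "increments": [3.2,-0.04,-0.16,0,-0.0075,3.2,0,-0.16,0,-0.0075,3.2,0,-0.16,0,-0.0075,3.2,0,-0.16,0,-0.0075,3.2,0,0,0,0]
}}

```text
clock: 18.12
eef_pos: [0.6912, -0.1289, 0.1016]
tool_rot: [0.907, -0.42, 0.0, -0.0]
ft_force: [-0.8, -2.7, -0.2]
grip_width: 0.0321
grasp_force: 1.3
```

Emit:
{"op": "carry_out", "data": {
  "increments": [3.2,-0.03,-0.16,0,-0.0075,3.2,0,-0.16,0,-0.0075,3.2,0,-0.16,0,-0.0075,3.2,0,-0.16,0,-0.0075,3.2,0,0,0,0]
}}

```text
clock: 18.75
eef_pos: [0.6959, -0.1243, 0.1015]
tool_rot: [0.914, -0.406, 0.0, -0.0]
ft_force: [-1.2, -2.7, 0.3]
grip_width: 0.0324
grasp_force: 1.3
```

Emit:
{"op": "carry_out", "data": {
  "increments": [3.2,-0.03,-0.16,0,-0.0075,3.2,0,-0.16,0,-0.0075,3.2,0,-0.16,0,-0.0075,3.2,0,-0.16,0,-0.0075,3.2,0,0,0,0]
}}

```text
clock: 19.38
eef_pos: [0.7002, -0.1203, 0.1016]
tool_rot: [0.92, -0.393, 0.0, 0.0]
ft_force: [0.2, -3.4, 0.8]
grip_width: 0.0317
grasp_force: 1.9
```

Emit:
{"op": "carry_out", "data": {
  "increments": [3.2,0,-0.16,0,-0.0075,3.2,0,-0.16,0,-0.0075,3.2,0,-0.16,0,-0.0075,3.2,0,-0.16,0,-0.0075,3.2,0,0,0,0]
}}

```text
clock: 20.0
eef_pos: [0.7048, -0.115, 0.1015]
tool_rot: [0.926, -0.379, -0.0, -0.001]
ft_force: [-0.9, -2.2, 0.9]
grip_width: 0.0319
grasp_force: 1.0
```

```bash
python3 - <<'E'
from h import *
tool(134,-.213,.1); print(bot.get_obs()["ft_force"],bot.get_obs()["joint_pos"])
p=bot.camera("wrist"); where(p,"grip"); cv2.imwrite("pics/w6.png",p["pixels"])
E
```

```text
now r 0.21239771226386867 az -44.37275619722833 xaz -44.50564689943372 shift cm [0.05 0.6  0.15] turn 0.026
[-0.92147587 -2.15515743  0.88884458] [-1.62250320e-01  7.45895643e-01  4.76052364e-01  1.30092435e+00
  1.09649781e-03 -2.52707261e+00]
grip place_of 0.72 [ 0.684 -0.103  0.124]
grip find_in 0.81 [ 0.698 -0.113  0.138]
```

Emit:
{"op": "carry_out", "data": {
  "increments": [3.2,0,-0.16,0,-0.0075,3.2,0,-0.16,0,-0.0075,3.2,0,-0.16,0,-0.0075,3.2,0,-0.16,0,-0.0075,3.2,0,0,0,0]
}}

```text
clock: 20.78
eef_pos: [0.7092, -0.1105, 0.1013]
tool_rot: [0.931, -0.365, -0.0, -0.0]
ft_force: [-1.7, 0.5, 0.1]
grip_width: 0.032
grasp_force: 0.8
```

Emit:
{"op": "carry_out", "data": {
  "increments": [3.2,0,-0.16,0,-0.0075,3.2,0,-0.16,0,-0.0075,3.2,0,-0.16,0,-0.0075,3.2,0,-0.16,0,-0.0075,3.2,0,0,0,0]
}}

```text
clock: 21.4
eef_pos: [0.7139, -0.1061, 0.1015]
tool_rot: [0.936, -0.351, 0.0, -0.0]
ft_force: [-2.5, -0.0, -1.1]
grip_width: 0.0318
grasp_force: 0.8
```

Emit:
{"op": "carry_out", "data": {
  "increments": [3.2,-0.04,-0.16,0,-0.0075,3.2,0,-0.16,0,-0.0075,3.2,0,-0.16,0,-0.0075,3.2,0,-0.16,0,-0.0075,3.2,0,0,0,0]
}}

```text
clock: 22.02
eef_pos: [0.7178, -0.1012, 0.1016]
tool_rot: [0.942, -0.337, 0.001, -0.0]
ft_force: [-1.1, -2.3, -1.3]
grip_width: 0.0322
grasp_force: 1.2
```

Emit:
{"op": "carry_out", "data": {
  "increments": [3.2,-0.1,-0.16,0,-0.0075,3.2,-0.1,-0.16,0,-0.0075,3.2,0,-0.16,0,-0.0075,3.2,0,-0.16,0,-0.0075,3.2,0,0,0,0]
}}

```text
clock: 22.65
eef_pos: [0.72, -0.0937, 0.1016]
tool_rot: [0.947, -0.322, -0.0, -0.001]
ft_force: [0.1, 0.8, 0.1]
grip_width: 0.0317
grasp_force: 0.0
```

```bash
python3 - <<'E'
from h import *
tool(142,-.21,.1); print(bot.get_obs()["ft_force"],bot.get_obs()["joint_pos"])
p=bot.camera("wrist"); where(p,"grip"); cv2.imwrite("pics/w7.png",p["pixels"])
E
```

```text
now r 0.20988521930884957 az -37.301750204005195 xaz -37.60262622558162 shift cm [0.01 0.26 0.16] turn 0.007
[0.09747643 0.80784308 0.0664657 ] [-1.30211566e-01  7.72730273e-01  5.27039755e-01  1.32494815e+00
  1.91676298e-03 -2.61551372e+00]
grip place_of 0.72 [ 0.702 -0.085  0.12 ]
grip find_in 0.81 [ 0.712 -0.091  0.137]
```

View pics/w7.png

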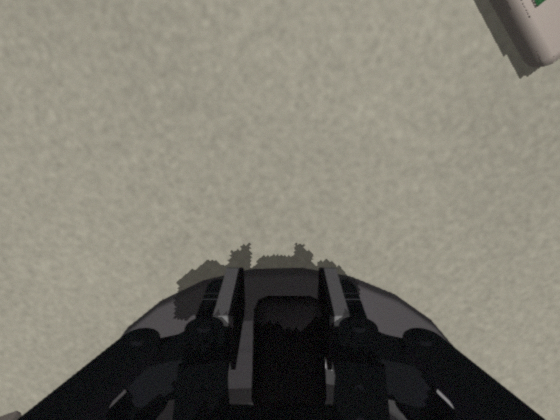

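The grip is still riding on the ring (z≈0.12), and in the picture it sits between the fingers at columns 253-325. I'll carry on.

Emit:
{"op": "carry_out", "data": {
  "increments": [3.2,-0.03,-0.16,0,-0.0075,3.2,0,-0.16,0,-0.0075,3.2,0,-0.16,0,-0.0075,3.2,0,-0.16,0,-0.0075,3.2,0,0,0,0]
}}

```text
clock: 23.42
eef_pos: [0.7234, -0.0896, 0.1015]
tool_rot: [0.951, -0.308, 0.0, 0.0]
ft_force: [-0.1, -0.9, 0.6]
grip_width: 0.0318
grasp_force: 0.0
```

Emit:
{"op": "carry_out", "data": {
  "increments": [3.2,-0.03,-0.16,0,-0.0075,3.2,0,-0.16,0,-0.0075,3.2,0,-0.16,0,-0.0075,3.2,0,-0.16,0,-0.0075,3.2,0,0,0,0]
}}

```text
clock: 24.05
eef_pos: [0.7268, -0.0843, 0.1015]
tool_rot: [0.956, -0.294, 0.0, -0.0]
ft_force: [0.8, -0.8, -0.5]
grip_width: 0.0321
grasp_force: 0.1
```

```bash
python3 - <<'E'
from h import *
tool(145,-.21,.1); print(bot.get_obs()["ft_force"])
p=bot.camera("wrist"); where(p,"grip"); cv2.imwrite("pics/w8.png",p["pixels"])
E
```

```text
now r 0.20996332340999152 az -34.116148003261365 xaz -34.220077847568824 shift cm [0.   0.32 0.15] turn 0.014
[ 0.76707866 -0.76033783 -0.49034794]
grip place_of 0.86 [ 0.705 -0.073  0.115]
grip find_in 0.87 [ 0.714 -0.078  0.129]
```

View pics/w8.png

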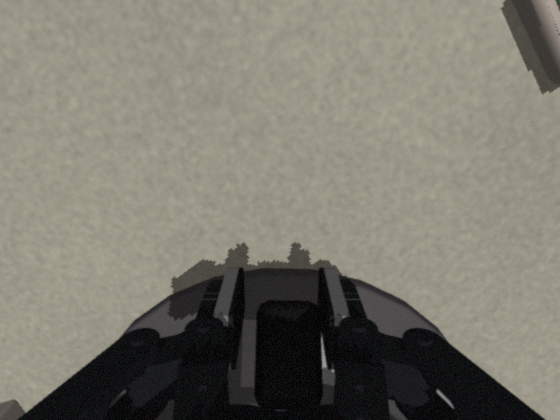

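The grip looks lower now, so the plunger may have dropped. I'll measure its height from the depth data.

```bash
python3 - <<'E'
from h import *
for c in ("wrist","scene","top"):
    p=bot.camera(c); P=cloud(p); 
    for d in bot.regions_of(p,"grip")[:1]:
        m=cv2.erode(d["mask"].astype(np.uint8),np.ones((3,3)))>0; m&=p["range_z"]>0
        q=P[m]; q=q[(q[:,2]>.07)&(q[:,2]<.16)]; rr=np.hypot(*(q[:,:2]-C).T)
        print(c,d["p"],len(q),"z pct",np.round(np.percentile(q[:,2],[5,50,95]),4),"r",np.round(np.percentile(rr,[5,50,95]),4),"az",np.degrees(np.median(np.arctan2(q[:,1]-C[1],q[:,0]-C[0]))), "u max",np.round(np.percentile(.643*rr+.766*q[:,2],[50,95]),4))
E
```

```text
wrist 0.62 6466 z pct [0.1163 0.1278 0.1373] r [0.1834 0.1956 0.2085] az -35.04238239388886 u max [0.2236 0.2248]
```

The top face lies at u=0.2236, and the fully home value is 0.2234. So the plunger is home in the labelling stop, with the head at about 1.25 rad. Now I'll open and withdraw.

Emit:
{"op": "carry_out", "data": {
  "increments": [4.6,0,0,0,0,4.6,0.2,0,0,0,4.6,0.2,0,-0.5,0,4.6,0,0,-2,0,4.6,0,0,-2,0]
}}

```text
clock: 25.12
eef_pos: [0.7301, -0.0867, 0.1471]
tool_rot: [0.956, -0.294, -0.0, 0.0]
ft_force: [-0.3, -1.0, -0.5]
grip_width: 0.0458
grasp_force: 0.0
```

Emit:
{"op": "carry_out", "data": {
  "increments": [4.6,0.2,0,-2,0,4.6,0,1,-2,0,4.6,0.5,4,-1,0,4.6,0.5,4,0,0,4.6,0,0,0,0]
}}

```text
clock: 25.75
eef_pos: [0.6883, -0.1711, 0.1977]
tool_rot: [0.955, -0.296, 0.001, 0.0]
ft_force: [-0.1, 0.3, -0.0]
grip_width: 0.046
grasp_force: 0.0
```

```bash
python3 - <<'E'
from h import *
for c in ("scene","top"):
    p=bot.camera(c); P=cloud(p); where(p,"grip",1)
    if c=="scene": cv2.imwrite("pics/s9.png",p["pixels"])
    for d in bot.regions_of(p,"grip")[:1]:
        q=P[d["mask"]&(p["range_z"]>0)]; q=q[(q[:,2]>.07)&(q[:,2]<.16)]; rr=np.hypot(*(q[:,:2]-C).T)
        print(c,len(q),"az",np.degrees(np.median(np.arctan2(q[:,1]-C[1],q[:,0]-C[0]))),"u",np.round(np.percentile(.643*rr+.766*q[:,2],[50,95]),4))
o=bot.get_obs(); print(o["eef_pos"],o["ft_force"])
E
```

```text
grip place_of 0.42 [ 0.703 -0.068  0.109]
grip place_of 0.64 [ 0.699 -0.072  0.105]
grip find_in 0.57 [ 0.705 -0.077  0.127]
[ 0.68970977 -0.16670317  0.19623481] [-0.24530218 -0.11059129 -0.29921707]
```

View pics/s9.png

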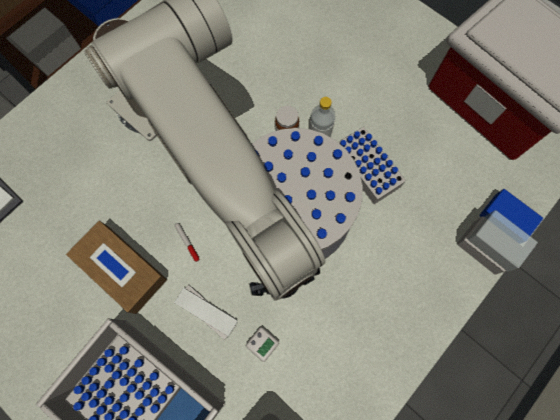

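The scene view shows the gripper clear of the grip, at about (270,285), and the bystanders in place. Both cameras put the grip 105-109 mm high at r≈0.18, which is home height. I'll hand in.

```bash
python3 -c "
from workcell import bot
print(bot.job_done())"
```

```text
the job is handed in; nothing more can be done
None
```

I've handed the job in: the carousel turned about 1.25 rad counter-clockwise, and the plunger dropped into the labelling stop by itself and measured fully home. The stop wall was never pressed hard, I saw no contact with the drum or the other things on the bench, and the gripper ended clear; no verdict came back.

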